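# Steady the stereo microscope stand with its two corner levelling screws

## Task

The microscope stand rocks because its two front corner levelling screws are backed off and their feet hang clear of the worktop. Turn both black thumbscrews down, feeling for the load, until all five feet press firmly on the worktop, each with a fair share of the weight (clearly more than half of an even share) - not so far that the stand is jacked off its middle front foot or a rear foot - then let go. Work gently: do not force a screw foot down hard, do not shove, lift or tip the stand, leave the culture dish on the stage and the loose things beside the stand where they are.

Things in the scene. Friction and masses are not known exactly. Their poses are not given: they have to be found in the camera images.
- stand: White microscope stand without its head, about 4.4 kg: plate 240 (x) x 280 (y) mm, 14 mm thick, top 30 mm above the worktop, from -125 to +115 mm in x; round light base (120 mm across, 65 mm high) centred at (-30, 0) mm, chromed column (270 mm high) at (83, 0). Origin at worktop level; front, with both screws at (-95, 115) and (-95, -115) mm, is -x, left is +y.
- left_screw: Left (+y) levelling thumbscrew: black ribbed knob, 28 mm across, 24 mm high, on a stud with a rubber pad below. Origin on its axis, under the knob. Clockwise from above it all goes down 8 mm a turn (9 mm at most), self-locking. Free turning takes 0.03 N m; the pad's rubbing adds about 0.014 N m per N it carries. The pad starts a hidden 1 to 5 mm clear, unequal left and right.
- right_screw: Right (-y) levelling thumbscrew: black ribbed knob, 28 mm across, 24 mm high, on a stud with a rubber pad below. Origin on its axis, under the knob. Clockwise from above it all goes down 8 mm a turn (9 mm at most), self-locking. Free turning takes 0.03 N m; the pad's rubbing adds about 0.014 N m per N it carries. The pad starts a hidden 1 to 5 mm clear, unequal left and right.
- left_corner (a point): Point on the plate's top face on the left screw's axis; z up. At the start the knob occupies 13 to 37 mm above it, with a brass bush 3 mm high below; nothing else stands within 75 mm of the axis on the plate.
- right_corner (a point): The same point on the axis of the right levelling screw
- front_foot: Fixed rubber foot, 24 mm across, under the middle of the stand's front edge, at (-95, 0) mm; origin under its centre. All five feet are springy alike, 26 N per mm; an even share is 8 to 10 N each. Pressed at a screw, a corner whose foot hangs free yields 1 mm per 16 N; after touch a screw foot gains 13 N per rad, unloading this foot, the rear foot on its side and, a little, the other screw foot.
- rear_left_foot: Fixed black rubber foot, 24 mm across, under the left rear corner of the stand, at (+95, +105) mm of the stand; origin at the centre of its underside
- rear_right_foot: Fixed black rubber foot, 24 mm across, under the right rear corner of the stand, at (+95, -105) mm of the stand; origin at the centre of its underside
- table: Stainless steel worktop, its top at z = 0
- stage (a point): Centre of the frosted stage on the stand's light base, 65 mm above the worktop
- dish: Closed clear plastic culture dish, 57 mm across, 10 mm high, lying loose on the stage; origin at the centre of its underside
- eyepiece: Bystander beside the stand: black eyepiece, 48 mm across, 56 mm high, standing; origin at the middle of its underside
- stage_disc: Bystander beside the stand: white-and-black stage disc, 90 mm across, 6 mm thick, lying flat; origin at the middle of its underside
- driver: Bystander beside the stand: blue screwdriver, 160 mm long, lying
- pipette: Bystander beside the stand: white hand pipette, about 220 mm long, 30 mm high, lying
Not all that is in view belongs to the job. Several things have the shape of the dish; the one meant has the colours described above.

How it is judged:
By the outcome, as a careful person would: the job done as asked, in the order asked, and still so for the second after the job is handed in, with the robot touching nothing.
It also fails if it takes over 72 s, if anything falls off the work surface, if the arm or the gripper's body presses on something with over 40 N, if the wrist force passes 120 N, or if a joint passes its speed limit or range.

## Robot

A 7-joint arm with a two-finger parallel gripper is mounted at the origin on the work surface. World frame = base frame: x ahead of the robot, y to its left, z up, the work surface at z = 0. Lengths are in m, angles in rad, forces in N, time in s.
With the tool pointing down it reaches from about 0.4 to 0.85 m from the base axis. Payload 4.5 kg.
Tool frame: the origin (TCP) lies midway between the tips of the shut fingers; the grasp point (between the pads) lies 19 mm behind it (tcp_to_grasp is the distance from the TCP to the grasp point, in m); z points along the fingers, y is the line along which they close (so a half turn about z gives the same grasp; the last joint's range is limited). The gripper opens to 85 mm and grips with 20 to 120 N. Pads are 22 mm wide; open, the fingers measure 114 mm over their backs; the gripper's body (76 mm by 85 mm) begins 54 mm behind the grasp point. The pads swing forward as they close: fully open they stand 13 mm farther back than shut.
Start: joints at [1.148, 0.689, -0.195, 1.565, 0.157, 0.902, -0.215], TCP at [0.276, -0.561, 0.231] pointing down, gripper open.
Joint ranges: [-3.01, 3.01], [-0.46, 2.08], [-1.47, 1.51], [0.13, 2.56], [-1, 4.14], [0.04, 2.09], [-2.66, 2.66]. Speed limits (rad/s): [2.57, 2.57, 3.14, 3.14, 3.14, 3.14, 3.14].

## Interface

Orientations are given as a rotation vector (axis times angle).
In Python, from bench import read_state, capture, hand_in, tcp_to_grasp gives the robot as it stands.
- The arm moves only by the tool carry_out, never from a script. Its argument "motion" is a list of rows, each a list of 2 entries, a list of its own where there are three numbers: the shift along the tool's x, y, z normalised to -1 to 1, where 1 is 120 mm, then the turn about the tool's z normalised to -1 to 1, where 1 is 360 degrees. A call has 1 to 8 rows; each row is the pose to reach, as a shift and turn from the pose commanded when the call began, along the tool's axes at that moment, turning the shorter way round; what a row does not reach only later rows make up. A row lasts 1/8 s, in which the tool goes at most 62.5 mm and 10.7 degrees, less where a joint would pass 70% of its speed; a pose out of reach is approached as far as the arm can. A call with a number of a shift or a turn outside -1 to 1 is refused whole. A call with a gripper value outside its range is refused whole. "hand" is the opening, from -1 (shut) to 1 (fully open), set as the call begins (left out, the last holds). The fingers move at their own pace and stop on an object; the grip force is fixed at half the most. Time passes only in rows, so rows that repeat a pose let the fingers close. It gives the time, the measured TCP pose, the force, the opening and the grip force at its end, in the units of the state.
- read_state(): the state, without advancing time (a new reading comes with each control period).
- capture(name): name is "side" or "top"; returns a dict with "img" (480x640x3 uint8, red, green, blue), "fovy" (degrees; the focal length in pixels is half the picture's height over the tangent of half this angle, whatever the lens; pixels are square), "cx", "cy" (the principal point, pixels), "k1" (the pictures are not rectified: a ray, as slopes to the right and down, at radius r is drawn at 1 + k1 r^2 times it, then the intrinsics apply), "position" and "attitude" of the camera in the world. Camera axes: x right, y up, looking along -z (the intrinsics and any distortion apply to the point x, -y, -z); pixel columns grow to the right and rows downward; lengths in m; the calibration is good to about 2 mm. A picture is of the moment at which its call begins. There is no depth.
- hand_in(): hands the job in; it is judged then, once.
The state is a dict: "time": time; "joint_positions": joint angles; "dq": joint speeds; "joint_torque": joint torques, N m; "tool_pos": TCP position; "tool_rot": TCP orientation; "ft_force": force on the tool from outside, world axes, zero at the start; "torque": the same for the moment, N m; "gripper_width": finger opening in m; "gripper_force": force on a finger pad.
Only numpy, scipy, OpenCV 4.12 (cv2) and the standard library are available. Lean on these libraries where they do the work, as an engineer would, in place of code of your own. Each camera call takes 0.05 s, during which the arm holds its last target. There are 200 camera calls.

## Working session

There is one attempt and no reset: what is moved stays moved. The work goes in short steps, Python scripts to look and compute and a tool call to move; the robot and the scene stay as the last step left them, time stands still between calls to the robot, and variables do not carry over. Pictures are saved under pics/ and viewed, at most 10 in all, crops included, and the job is handed in when it is done.

Besides the shell and the picture viewer there is one more tool, called after ">>>" as name(argument=value, ...), one argument or row to a line, values as JSON. carry_out: Moves the arm, as the interface text tells. Its arguments: {"type":"object","properties":{"motion":{"type":"array"},"hand":{"type":"number"}},"required":["motion"]}

```bash
mkdir -p pics; ls
cat > h.py <<'E'
import numpy as np,cv2
from scipy.spatial.transform import Rotation as R
from bench import *
def rot(a):
    a=np.array(a,float)
    if a.shape==(3,3): return a
    if a.size==3: return R.from_rotvec(a).as_matrix()
    return a
def ray(c,u,v):
    f=240/np.tan(np.radians(c['fovy'])/2)
    d=np.array([(u-c['cx'])/f,(v-c['cy'])/f]); s=d.copy()
    for _ in range(30): s=d/(1+c['k1']*(s@s))
    return np.array(c['position']),rot(c['attitude'])@np.array([s[0],-s[1],-1])
def onplane(c,u,v,z):
    p,d=ray(c,u,v); return p+d*(z-p[2])/d[2]
def proj(c,P):
    f=240/np.tan(np.radians(c['fovy'])/2)
    q=rot(c['attitude']).T@(np.array(P)-c['position']); s=np.array([q[0],-q[1]])/-q[2]
    s=s*(1+c['k1']*(s@s)); return s*f+[c['cx'],c['cy']]
E
python3 - <<'E'
from h import *
for n in('side','top'):
    c=capture(n); cv2.imwrite(f'pics/{n}0.png',c['img'][:,:,::-1]); print({k:v for k,v in c.items() if k!='img'})
print(read_state(),tcp_to_grasp)
E
```

```text
pics
{'fovy': 52.214145038000886, 'cx': 322.70817468360906, 'cy': 235.39579557926203, 'k1': -0.08334529434562035, 'position': array([0.22294427, 0.6368238 , 0.65141723]), 'attitude': array([ 0.30947861, -1.18710827, -2.38763758])}
{'fovy': 47.416677021809576, 'cx': 316.7622992203573, 'cy': 239.7347092976503, 'k1': -0.020119997844207996, 'position': array([ 0.49118786, -0.00530364,  1.16359814]), 'attitude': array([ 0.05113695, -0.05476928, -1.57830552])}
{'time': 0.1, 'joint_positions': array([ 1.14780168,  0.68993456, -0.19453205,  1.56623047,  0.15727486,
        0.90250866, -0.21511511]), 'dq': array([ 0.00087538, -0.00171796,  0.00029882, -0.00163446,  0.00147708,
       -0.00063589,  0.00037043]), 'joint_torque': array([-3.96220552e-03, -5.40605271e+01, -1.27114691e+00, -1.58985937e+01,
        9.54785122e-03,  4.40575794e-03, -2.87475882e-05]), 'tool_pos': array([ 0.27538422, -0.56040807,  0.2305456 ]), 'tool_rot': array([-3.05840561e+00, -7.11023474e-01,  7.44143084e-04]), 'ft_force': array([-0.12311067, -0.00372307,  0.86465885]), 'torque': array([ 0.01112725, -0.01786251, -0.02305274]), 'gripper_force': 0.0, 'gripper_width': 0.08541204162259812} 0.0187
```

View pics/top0.png

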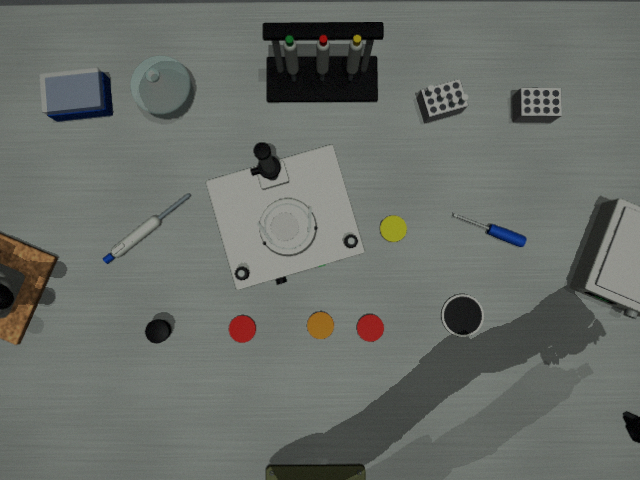

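View pics/side0.png

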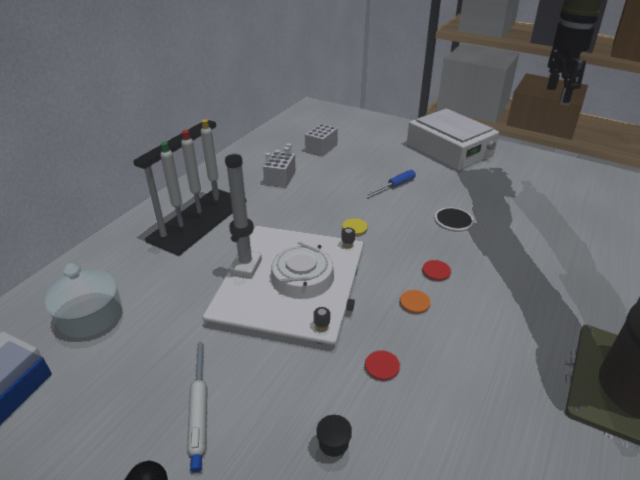

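Top view: the stand is in the middle, with the left knob at (242,272), the right knob at (351,241), the clear dish on the stage at (287,226) and the column at (265,160). The red, orange and yellow discs at (242,328), (320,325), (370,327) and (393,228) are dish-shaped but coloured. The clear one on the stage is the dish meant. In the side view the left knob is at (322,317) and the right at (348,235).

Run:
```python
from h import *
t=capture('top');s=capture('side')
def cen(c,u,v,w,th):
    g=c['img'].max(2)[v-w:v+w,u-w:u+w]; m=(g<th).astype(np.uint8)
    cn,_=cv2.findContours(m,cv2.RETR_EXTERNAL,cv2.CHAIN_APPROX_NONE); k=max(cn,key=cv2.contourArea)
    (x,y),r=cv2.minEnclosingCircle(k); b=cv2.boundingRect(k); return x+u-w,y+v-w,r,b
P=[]
for nm,a,b in(('L',(242,272),(322,317)),('R',(351,241),(348,235))):
    x,y,r,bb=cen(t,*a,12,80); p=onplane(t,x,y,.067); P.append(p)
    x2,y2,r2,b2=cen(s,*b,14,80); 
    p1,d1=ray(t,x,y);p2,d2=ray(s,x2,y2)
    A=np.stack([d1,-d2],1);k=np.linalg.lstsq(A,p2-p1,rcond=None)[0]
    print(nm,(x,y,r,bb),p,'side',(x2,y2,r2,b2),'tri',p1+k[0]*d1,p2+k[1]*d2,onplane(s,x2,y2,.055))
    print(' expected side px of knob centre',proj(s,[p[0],p[1],.055]))
print('dist',np.linalg.norm(P[0]-P[1]))
g=t['img'].min(2);m=((g>125)).astype(np.uint8)
# plate corners
cn,_=cv2.findContours(m,cv2.RETR_EXTERNAL,cv2.CHAIN_APPROX_NONE);k=max(cn,key=cv2.contourArea);print(cv2.minAreaRect(k))
for q in((207,181),(333,145),(364,253),(236,290)):print(onplane(t,*q,.03))
d=P[0]-P[1];print('yaw of y axis',np.degrees(np.arctan2(d[1],d[0])))
big=np.hstack([cv2.resize(t['img'][200:300,220:370],(600,400)),]);big2=cv2.resize(s['img'][220:335,290:375],(296,400))
cv2.imwrite('pics/c1.png',np.hstack([cv2.resize(big,(500,400)),big2])[:,:,::-1])
```

```text
L (241.89759063720703, 272.9337348937988, 7.163624286651611, (5, 6, 15, 14)) [0.49970358 0.1423718  0.067     ] side (321.5, 317.8500003814697, 10.453449249267578, (6, 5, 16, 21)) tri [0.4998241  0.14446172 0.05148085] [0.5008281  0.14494074 0.05155315] [0.49923137 0.14776713 0.055     ]
 expected side px of knob centre [322.84720647 315.66738581]
R (350.38888931274414, 240.77777767181396, 6.966731071472168, (5, 5, 14, 14)) [ 0.56249382 -0.07575358  0.067     ] side (347.0, 236.34375, 8.884393692016602, (8, 8, 14, 17)) tri [ 0.56351679 -0.07676428  0.05126793] [ 0.56593036 -0.0756757   0.05135494] [ 0.56384691 -0.07134764  0.055     ]
 expected side px of knob centre [348.59041926 235.39065412]
dist 0.22698303464507946
((284.2462463378906, 216.40774536132812), (113.28031158447266, 133.35450744628906), 73.6518325805664)
[0.69285206 0.22074217 0.03      ]
[ 0.76722424 -0.04406206  0.03      ]
[ 0.53924175 -0.10608456  0.03      ]
[0.4648714  0.15952908 0.03      ]
yaw of y axis 106.0591540593992
```

View pics/c1.png

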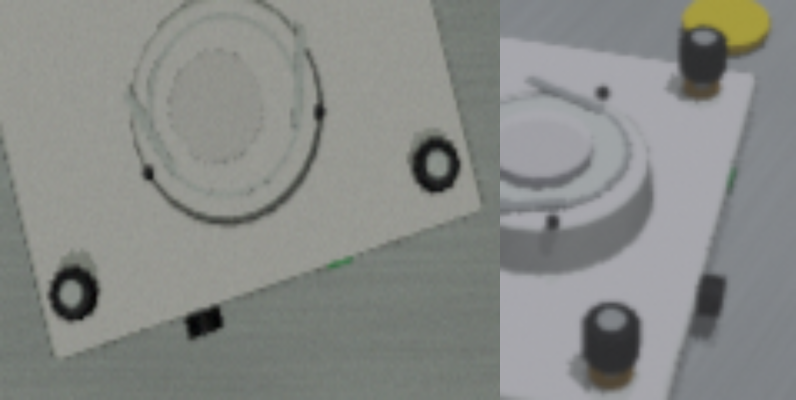

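The crop shows the clear dish on the stage. Both knobs are black with bright tops on brass bushes. The measured knob spacing is 227 mm against 230 mm nominal, so the points are consistent. Next I'll compute the load model and the first moves.

```bash
cat >> h.py <<'E'
def go(x,y,z):
    s=read_state(); M=R.from_rotvec(s['tool_rot']).as_matrix()
    sh=M.T@(np.array([x,y,z])-s['tool_pos'])/.12
    print('t',round(s['time'],2),'pos',s['tool_pos'].round(4),'yaw x',np.degrees(np.arctan2(M[1,0],M[0,0])).round(1),'tilt',M[:,2].round(4),'q7',s['joint_positions'][6].round(2),'w',s['gripper_width'],'\nF',s['ft_force'].round(2),'T',s['torque'].round(3),'shift',sh.round(3))
E
python3 - <<'E'
from h import *
go(.563,-.077,.13)
p=np.array([[-95,115],[-95,-115],[-95,0],[95,105],[95,-105]]);W=43.4
def solve(ext,cx=-19):
    act=np.array([1,1,1,1,1],bool)
    h=np.array([ext[0],ext[1],0,0,0])
    for _ in range(9):
        A=np.c_[np.ones(5),p][act]   # compression = h - (z+ax+by)
        K=26*A.T@A; x=np.linalg.solve(K,26*A.T@h[act]-W*np.array([1,cx,0])); F=26*(h-np.c_[np.ones(5),p]@x); n=F>0
        if (n==act).all():break
        act=n
    return F.round(1)
for cx in(-19,0):
  for e in [(-1,-9),(-.5,-9),(-.2,-9),(0,-9),(0,-1),(0,-.5),(0,-.25),(0,0),(.2,0),(.2,.2),(-.2,-.2)]: print(cx,e,solve(e,cx))
E
```

```text
t 0.2 pos [ 0.2755 -0.5606  0.2308] yaw x 26.2 tilt [-5.e-04  9.e-04 -1.e+00] q7 -0.22 w 0.0854483215002759 
F [ 0.07 -0.92  0.29] T [ 0.032 -0.038 -0.019] shift [ 3.928 -2.559  0.842]
-19 (-1, -9) [   0.  -208.    26.     8.7    8.7]
-19 (-0.5, -9) [   5.  -210.    21.     5.9   11.4]
-19 (-0.2, -9) [   8.  -211.2   18.     4.3   13.1]
-19 (0, -9) [  10.  -212.    16.     3.2   14.2]
-19 (0, -1) [10.  -4.  16.   3.2 14.2]
-19 (0, -0.5) [ 9.5  3.6 13.   5.4 11.9]
-19 (0, -0.25) [ 9.1  6.1 10.8  7.1 10.3]
-19 (0, 0) [8.7 8.7 8.7 8.7 8.7]
-19 (0.2, 0) [10.7  8.4  6.9  7.4 10. ]
-19 (0.2, 0.2) [10.4 10.4  5.2  8.7  8.7]
-19 (-0.2, -0.2) [ 6.9  6.9 12.1  8.7  8.7]
0 (-1, -9) [  -4.3 -212.3   21.7   10.8   10.8]
0 (-0.5, -9) [   3.3 -213.6   18.4    9.    12.7]
0 (-0.2, -9) [   6.3 -214.8   15.4    7.4   14.3]
0 (0, -9) [   8.3 -215.6   13.4    6.3   15.4]
0 (0, -1) [ 8.3 -7.6 13.4  6.3 15.4]
0 (0, -0.5) [ 8.   2.1 11.6  7.6 14.1]
0 (0, -0.25) [ 7.6  4.7  9.4  9.2 12.5]
0 (0, 0) [ 7.2  7.2  7.2 10.8 10.8]
0 (0.2, 0) [ 9.3  6.9  5.5  9.6 12.1]
0 (0.2, 0.2) [ 9.   9.   3.8 10.9 10.9]
0 (-0.2, -0.2) [ 5.5  5.5 10.7 10.8 10.8]
```

>>> carry_out(
  motion=[
    [[1, -0.65, 0], -0.236],
    [[1, -0.65, 0], -0.236],
    [[1, -0.65, 0], -0.236],
    [[1, -0.65, 0], -0.236],
    [[1, -0.65, 0], -0.236],
    [[1, -0.65, 0], -0.236],
    [[1, -0.65, 0], -0.236],
    [[1, -0.65, 0], -0.236],
  ],
  hand=0.3,
)

```text
time: 1.2
tool_pos: [0.3487, -0.438, 0.2312]
tool_rot: [-1.769, -2.596, 0.0]
ft_force: [-0.2, -0.7, -0.6]
gripper_width: 0.0558
gripper_force: 0.0
```

```bash
python3 -c "
from h import *
go(.563,-.077,.13)"
```

```text
t 1.2 pos [ 0.3487 -0.438   0.2312] yaw x 111.4 tilt [-4.e-04  1.e-04 -1.e+00] q7 0.73 w 0.05577129536197329 
F [-0.24 -0.74 -0.65] T [-0.027  0.052  0.028] shift [2.147 2.762 0.843]
```

>>> carry_out(
  motion=[
    [[0.72, 0.92, 0.2], -0.2],
    [[0.72, 0.92, 0.2], -0.2],
    [[0.72, 0.92, 0.2], -0.2],
    [[0.72, 0.92, 0.2], -0.2],
    [[0.72, 0.92, 0.2], -0.2],
    [[0.72, 0.92, 0.2], -0.2],
    [[0.72, 0.92, 0.2], -0.2],
  ],
)

```text
time: 2.08
tool_pos: [0.4206, -0.3178, 0.2071]
tool_rot: [0.093, -3.14, -0.0]
ft_force: [1.1, 0.8, 0.0]
gripper_width: 0.0556
gripper_force: 0.0
```

```bash
python3 -c "
from h import *
go(.563,-.077,.13)
print(read_state()['joint_positions'].round(2))"
```

```text
t 2.08 pos [ 0.4206 -0.3178  0.2071] yaw x -176.6 tilt [-4.e-04  1.e-04 -1.e+00] q7 1.44 w 0.055582003853079355 
F [1.1  0.83 0.02] T [-0.031  0.039 -0.016] shift [-1.303  1.933  0.642]
[ 1.1   0.74 -0.93  1.87  0.74  0.93  1.44]
```

>>> carry_out(
  motion=[
    [[-0.65, 0.97, 0.3], -0.08],
    [[-0.65, 0.97, 0.3], -0.08],
    [[-0.65, 0.97, 0.3], -0.08],
    [[-0.65, 0.97, 0.3], -0.08],
  ],
)

```text
time: 2.58
tool_pos: [0.4928, -0.1955, 0.1709]
tool_rot: [-0.867, 3.02, 0.002]
ft_force: [-0.1, 0.2, -0.5]
gripper_width: 0.0552
gripper_force: 0.0
```

```bash
python3 -c "
from h import *
go(.563,-.077,.13)
print(read_state()['joint_positions'].round(2))"
```

```text
t 2.58 pos [ 0.4928 -0.1955  0.1709] yaw x -148.0 tilt [-3.0e-04  1.2e-03 -1.0e+00] q7 1.56 w 0.05521225693611446 
F [-0.07  0.18 -0.47] T [-0.04  -0.026 -0.036] shift [-1.02   0.526  0.342]
[ 0.85  0.83 -0.99  1.89  0.88  0.93  1.56]
```

>>> carry_out(
  motion=[
    [[-1, 0.526, 0.34], -0.18],
    [[-1, 0.526, 0.34], -0.18],
    [[-1, 0.526, 0.34], -0.18],
    [[-1, 0.526, 0.34], -0.18],
    [[-1, 0.526, 0.34], -0.18],
    [[-1, 0.526, 0.34], -0.18],
    [[-1, 0.526, 0.34], -0.18],
  ],
)

```text
time: 3.45
tool_pos: [0.5603, -0.0824, 0.1301]
tool_rot: [2.34, -2.094, 0.0]
ft_force: [0.2, 0.5, 0.5]
gripper_width: 0.0554
gripper_force: 0.0
```

Run:
```python
from h import *
go(.563,-.077,.04)
print(read_state()['joint_positions'].round(2))
s=capture('side');t=capture('top')
a=cv2.resize(s['img'][130:290,250:450],(500,400));b=cv2.resize(t['img'][180:300,290:410],(300,400))
cv2.imwrite('pics/c2.png',np.hstack([a,b])[:,:,::-1])
```

```text
t 3.45 pos [ 0.5603 -0.0824  0.1301] yaw x -83.6 tilt [-9.0e-04 -1.3e-03 -1.0e+00] q7 2.34 w 0.05536453124755272 
F [0.17 0.5  0.47] T [-0.009  0.022  0.042] shift [-0.043 -0.028  0.751]
[ 0.65  1.02 -1.15  1.81  1.06  1.09  2.34]
```

View pics/c2.png

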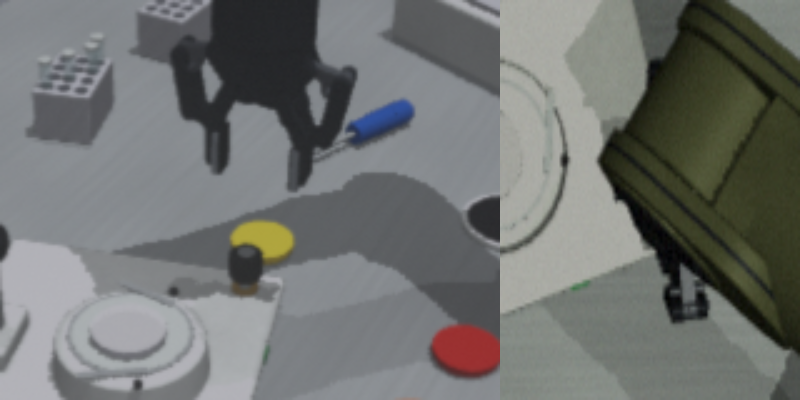

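The gripper hangs open above the right knob (crop 246,265) and there is nothing in its way. Going down.

>>> carry_out(
  motion=[
    [[-0.043, -0.028, 0.3], 0],
    [[-0.043, -0.028, 0.5], 0],
    [[-0.043, -0.028, 0.7], 0],
    [[-0.043, -0.028, 0.75], 0],
    [[-0.043, -0.028, 0.75], 0],
  ],
)

```text
time: 4.18
tool_pos: [0.5636, -0.0747, 0.0408]
tool_rot: [2.346, -2.089, 0.0]
ft_force: [0.7, 0.5, 0.5]
gripper_width: 0.0554
gripper_force: 0.0
```

Run:
```python
from h import *
go(.563,-.077,.04)
s=capture('side')
cv2.imwrite('pics/c3.png',cv2.resize(s['img'][170:270,290:410],(720,600))[:,:,::-1])
```

```text
t 4.17 pos [ 0.5636 -0.0747  0.0408] yaw x -83.4 tilt [ 1.e-04 -2.e-04 -1.e+00] q7 2.24 w 0.05541499531342493 
F [0.74 0.52 0.51] T [ 0.021 -0.021 -0.051] shift [0.018 0.007 0.007]
```

View pics/c3.png

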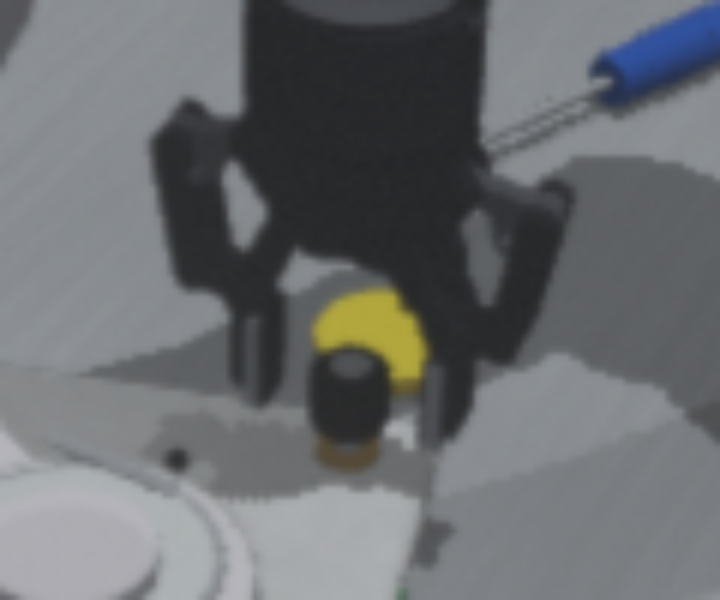

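>>> carry_out(
  motion=[
    [[0.015, 0.005, 0], 0],
    [[0.015, 0.005, 0], 0],
    [[0.015, 0.005, 0], 0],
  ],
)

```text
time: 4.6
tool_pos: [0.5633, -0.0765, 0.0409]
tool_rot: [-2.348, 2.087, -0.001]
ft_force: [0.6, 0.3, -0.7]
gripper_width: 0.0558
gripper_force: 0.0
```

>>> carry_out(
  motion=[
    [[0, 0, 0], 0],
    [[0, 0, 0], 0],
    [[0, 0, 0], 0],
    [[0, 0, 0], 0],
  ],
  hand=-0.3,
)

```text
time: 5.1
tool_pos: [0.5632, -0.0764, 0.0405]
tool_rot: [-2.348, 2.087, -0.0]
ft_force: [-0.4, 0.2, -1.0]
gripper_width: 0.0296
gripper_force: 0.1
```

Run:
```python
from h import *
go(.563,-.077,.04)
print(read_state()['gripper_force'])
```

```text
t 5.1 pos [ 0.5632 -0.0764  0.0405] yaw x -83.3 tilt [ 1.e-04  0.e+00 -1.e+00] q7 2.24 w 0.029604533825069782 
F [-0.36  0.17 -1.  ] T [ 0.002 -0.087  0.034] shift [0.005 0.002 0.004]
0.13364292215555906
```

>>> carry_out(
  motion=[
    [[0, 0, 0], 0],
    [[0, 0, 0], 0],
    [[0, 0, 0], 0],
  ],
  hand=-1,
)

```text
time: 5.48
tool_pos: [0.564, -0.0763, 0.0409]
tool_rot: [-2.347, 2.086, -0.002]
ft_force: [3.1, 0.2, 1.8]
gripper_width: 0.0259
gripper_force: 58.8
```

```bash
cat >> h.py <<'E'
def look(n=4):
    L=[]
    for i in range(n):
        if i: capture('top')
        s=read_state(); L.append(np.r_[s['ft_force'],s['torque'][2],s['joint_torque'][6]]); 
    L=np.array(L); print('t',round(s['time'],2),'pos',s['tool_pos'].round(4),'q7',s['joint_positions'][6].round(3),'w',round(s['gripper_width'],4),'g',s['gripper_force'])
    print('F',L[:,:3].mean(0).round(2),'Tz',L[:,3].mean().round(3),'+-',L[:,3].std().round(3),'j7',L[:,4].round(4))
E
python3 -c "
from h import *
look(3)"
```

```text
t 5.58 pos [ 0.564  -0.0763  0.0409] q7 2.241 w 0.0265 g 58.8583767414093
F [3.93 0.35 2.25] Tz -0.006 +- 0.012 j7 [0.0031 0.0038 0.0044]
```

>>> carry_out(
  motion=[
    [[0.02, 0, 0.0015], 0.025],
    [[0.02, 0, 0.003], 0.05],
    [[0.02, 0, 0.0045], 0.075],
    [[0.02, 0, 0.006], 0.1],
    [[0.02, 0, 0.0074], 0.111],
    [[0.02, 0, 0.0074], 0.111],
  ],
)

```text
time: 6.32
tool_pos: [0.5634, -0.0762, 0.0399]
tool_rot: [-1.496, 2.76, 0.005]
ft_force: [0.9, 5.6, 0.7]
gripper_width: 0.0265
gripper_force: 59.0
```

```bash
python3 -c "
from h import *
look(3)"
```

```text
t 6.42 pos [ 0.5634 -0.0762  0.0399] q7 1.58 w 0.0261 g 59.02789771556854
F [1.25 5.2  1.  ] Tz -0.035 +- 0.007 j7 [-0.1876 -0.0197  0.0217]
```

>>> carry_out(
  motion=[
    [[-0.021, 0.004, 0.0015], 0.025],
    [[-0.021, 0.004, 0.003], 0.05],
    [[-0.021, 0.004, 0.0045], 0.075],
    [[-0.021, 0.004, 0.006], 0.1],
    [[-0.021, 0.004, 0.0074], 0.111],
    [[-0.021, 0.004, 0.0074], 0.111],
  ],
)

```text
time: 7.18
tool_pos: [0.5631, -0.0757, 0.0388]
tool_rot: [0.463, -3.105, -0.001]
ft_force: [-1.5, 3.4, 5.9]
gripper_width: 0.026
gripper_force: 59.4
```

```bash
python3 -c "
from h import *
look(3)"
```

```text
t 7.28 pos [ 0.5631 -0.0756  0.0388] q7 0.924 w 0.0265 g 59.46799457073212
F [-2.39  3.03  6.13] Tz -0.01 +- 0.013 j7 [-0.1804  0.0026  0.0304]
```

>>> carry_out(
  motion=[
    [[0.005, 0.013, 0.0], 0.025],
    [[0.005, 0.013, 0.001], 0.05],
    [[0.005, 0.013, 0.002], 0.075],
    [[0.005, 0.013, 0.003], 0.1],
    [[0.005, 0.013, 0.004], 0.111],
    [[0.005, 0.013, 0.004], 0.111],
  ],
)

```text
time: 8.02
tool_pos: [0.5632, -0.0749, 0.0382]
tool_rot: [-0.626, -3.078, -0.0]
ft_force: [-0.3, 1.7, 2.4]
gripper_width: 0.0261
gripper_force: 59.1
```

```bash
python3 -c "
from h import *
look(4)"
```

```text
t 8.18 pos [ 0.5632 -0.075   0.0381] q7 0.286 w 0.0263 g 59.1481214761734
F [-0.15  2.07  2.22] Tz -0.04 +- 0.02 j7 [-0.1686 -0.0156  0.019   0.0117]
```

>>> carry_out(
  motion=[
    [[0, 0.005, 0.001], 0.025],
    [[0, 0.005, 0.002], 0.05],
    [[0, 0.005, 0.003], 0.075],
    [[0, 0.005, 0.004], 0.1],
    [[0, 0.005, 0.006], 0.111],
    [[0, 0.005, 0.006], 0.111],
  ],
)

```text
time: 8.93
tool_pos: [0.5637, -0.0745, 0.0376]
tool_rot: [1.641, 2.678, 0.0]
ft_force: [0.4, 1.9, 3.5]
gripper_width: 0.0264
gripper_force: 59.3
```

```bash
python3 -c "
from h import *
look(4)"
```

```text
t 9.07 pos [ 0.5637 -0.0745  0.0376] q7 -0.311 w 0.0262 g 59.28150415420532
F [0.15 1.77 4.  ] Tz -0.023 +- 0.021 j7 [-0.1334  0.0061  0.0376  0.0296]
```

>>> carry_out(
  motion=[
    [[0, 0, 0.001], 0.025],
    [[0, 0, 0.002], 0.05],
    [[0, 0, 0.003], 0.075],
    [[0, 0, 0.004], 0.083],
    [[0, 0, 0.004], 0.083],
  ],
)

```text
time: 9.7
tool_pos: [0.5642, -0.0744, 0.0373]
tool_rot: [2.276, 2.164, 0.001]
ft_force: [1.5, 2.9, 4.8]
gripper_width: 0.0262
gripper_force: 59.5
```

```bash
python3 -c "
from h import *
look(5)"
```

```text
t 9.9 pos [ 0.5642 -0.0743  0.0373] q7 -0.72 w 0.026 g 59.46911931037903
F [0.58 2.68 5.35] Tz -0.001 +- 0.036 j7 [-0.0997  0.0106  0.0172  0.0107  0.0086]
```

>>> carry_out(
  motion=[
    [[0, 0, -0.0015], 0.011],
    [[0, 0, -0.0015], 0.022],
    [[0, 0, -0.001], 0.033],
  ],
)

```text
time: 10.28
tool_pos: [0.5644, -0.0743, 0.0373]
tool_rot: [2.49, 1.915, 0.003]
ft_force: [1.3, 2.6, 3.5]
gripper_width: 0.0261
gripper_force: 59.3
```

```bash
python3 -c "
from h import *
look(1)"
```

```text
t 10.28 pos [ 0.5644 -0.0743  0.0373] q7 -0.873 w 0.0261 g 59.3074232339859
F [1.29 2.61 3.45] Tz 0.155 +- 0.0 j7 [0.2796]
```

>>> carry_out(
  motion=[
    [[0, 0, 0.0007], 0.011],
    [[0, 0, 0.0015], 0.022],
  ],
)

```text
time: 10.52
tool_pos: [0.5645, -0.0744, 0.0372]
tool_rot: [2.616, 1.738, 0.003]
ft_force: [1.4, 1.2, 4.1]
gripper_width: 0.0263
gripper_force: 59.4
```

```bash
python3 -c "
from h import *
look(1)"
```

```text
t 10.53 pos [ 0.5645 -0.0744  0.0372] q7 -0.971 w 0.0263 g 59.36940014362335
F [1.45 1.17 4.11] Tz 0.136 +- 0.0 j7 [0.2534]
```

>>> carry_out(
  motion=[
    [[0, 0, 0.0007], 0.011],
    [[0, 0, 0.0015], 0.022],
  ],
)

```text
time: 10.78
tool_pos: [0.5647, -0.0744, 0.0371]
tool_rot: [2.73, 1.554, 0.003]
ft_force: [1.2, 1.5, 6.4]
gripper_width: 0.0262
gripper_force: 59.4
```

```bash
python3 -c "
from h import *
look(3)"
```

```text
t 10.88 pos [ 0.5646 -0.0744  0.0371] q7 -1.066 w 0.0263 g 59.45282757282257
F [1.5  2.46 4.94] Tz 0.059 +- 0.082 j7 [ 0.2278 -0.1309 -0.2655]
```

While moving, the torque on the right screw is about 0.15 N m, so it is probably touching and loaded. I need a free-turning baseline, so I'll release here and go to the left screw.

>>> carry_out(
  motion=[
    [[0, 0, 0], 0],
    [[0, 0, 0], 0],
    [[0, 0, 0], 0],
  ],
  hand=0.3,
)

```text
time: 11.25
tool_pos: [0.5627, -0.0753, 0.0363]
tool_rot: [-2.73, -1.554, 0.003]
ft_force: [-0.1, 0.7, 0.7]
gripper_width: 0.0558
gripper_force: 0.0
```

>>> carry_out(
  motion=[
    [[0, 0, -0.4], 0],
    [[0, 0, -0.8], 0],
    [[0, 0, -0.8], -0.2],
    [[0, 0, -0.8], -0.2],
    [[0, 0, -0.8], -0.2],
    [[0, 0, -0.8], -0.2],
    [[0, 0, -0.8], -0.2],
    [[0, 0, -0.8], -0.2],
  ],
)

```text
time: 12.25
tool_pos: [0.563, -0.0752, 0.1325]
tool_rot: [-1.472, -2.775, 0.002]
ft_force: [-0.6, -0.2, 0.2]
gripper_width: 0.0556
gripper_force: 0.0
```

```bash
python3 -c "
from h import *
look(1);go(.5015,.145,.13)"
```

```text
t 12.25 pos [ 0.563  -0.0752  0.1325] q7 -0.093 w 0.0556 g 0.0
F [-0.58 -0.19  0.18] Tz 0.019 +- 0.0 j7 [-1.2894]
t 12.25 pos [ 0.563  -0.0752  0.1325] yaw x 124.1 tilt [-1.1e-03 -9.0e-04 -1.0e+00] q7 -0.09 w 0.055613650471543034 
F [-0.58 -0.19  0.18] T [0.007 0.091 0.019] shift [1.807 0.604 0.02 ]
```

>>> carry_out(
  motion=[
    [[0.9, 0.3, 0.01], -0.236],
    [[0.9, 0.3, 0.01], -0.236],
    [[0.9, 0.3, 0.01], -0.236],
    [[0.9, 0.3, 0.01], -0.236],
    [[0.9, 0.3, 0.01], -0.236],
    [[0.9, 0.3, 0.01], -0.236],
    [[0.9, 0.3, 0.01], -0.236],
    [[0.9, 0.3, 0.01], -0.236],
  ],
)

```text
time: 13.25
tool_pos: [0.5332, 0.0344, 0.1312]
tool_rot: [0.787, -3.04, 0.002]
ft_force: [-0.4, -0.1, -1.0]
gripper_width: 0.0553
gripper_force: 0.0
```

```bash
python3 -c "
from h import *
look(1);go(.5015,.145,.13)"
```

```text
t 13.25 pos [0.5332 0.0344 0.1312] q7 0.937 w 0.0553 g 0.0
F [-0.37 -0.1  -0.99] Tz 0.051 +- 0.0 j7 [-1.2434]
t 13.25 pos [0.5332 0.0344 0.1312] yaw x -151.0 tilt [-9.0e-04 -1.2e-03 -1.0e+00] q7 0.94 w 0.055320335888541766 
F [-0.37 -0.1  -0.99] T [0.029 0.025 0.051] shift [-0.216  0.934  0.009]
```

>>> carry_out(
  motion=[
    [[-0.216, 0.934, 0.01], -0.236],
    [[-0.216, 0.934, 0.01], -0.236],
    [[-0.216, 0.934, 0.01], -0.236],
    [[-0.216, 0.934, 0.01], -0.236],
    [[-0.216, 0.934, 0.01], -0.236],
    [[-0.216, 0.934, 0.01], -0.236],
    [[-0.216, 0.934, 0.01], -0.236],
    [[-0.216, 0.934, 0.01], -0.236],
  ],
)

```text
time: 14.25
tool_pos: [0.5023, 0.1452, 0.1299]
tool_rot: [2.633, -1.71, 0.001]
ft_force: [0.5, 0.1, -0.2]
gripper_width: 0.0557
gripper_force: 0.0
```

>>> carry_out(
  motion=[
    [[0, 0, 0], -0.029],
    [[0, 0, 0], -0.04],
    [[0, 0, 0], -0.04],
  ],
)

```text
time: 14.62
tool_pos: [0.5023, 0.1454, 0.1299]
tool_rot: [2.823, -1.376, -0.0]
ft_force: [0.3, -0.1, 0.1]
gripper_width: 0.0551
gripper_force: 0.0
```

```bash
python3 -c "
from h import *
look(1);go(.5015,.145,.041)"
```

```text
t 14.62 pos [0.5023 0.1454 0.1299] q7 2.302 w 0.0551 g 0.0
F [ 0.28 -0.08  0.1 ] Tz 0.001 +- 0.0 j7 [0.2359]
t 14.62 pos [0.5023 0.1454 0.1299] yaw x -52.0 tilt [-7.e-04 -1.e-03 -1.e+00] q7 2.3 w 0.055136719046690895 
F [ 0.28 -0.08  0.1 ] T [-0.016 -0.03   0.001] shift [-0.002  0.006  0.741]
```

>>> carry_out(
  motion=[
    [[-0.002, 0.006, 0.3], 0],
    [[-0.002, 0.006, 0.5], 0],
    [[-0.002, 0.006, 0.7], 0],
    [[-0.002, 0.006, 0.74], 0],
    [[-0.002, 0.006, 0.74], 0],
  ],
)

```text
time: 15.25
tool_pos: [0.5018, 0.1458, 0.0419]
tool_rot: [-2.824, 1.376, -0.0]
ft_force: [-0.1, -0.3, 0.5]
gripper_width: 0.0556
gripper_force: 0.0
```

>>> carry_out(
  motion=[
    [[0, 0, 0], 0],
    [[0, 0, 0], 0],
    [[0, 0, 0], 0],
  ],
  hand=-0.25,
)

```text
time: 15.62
tool_pos: [0.5019, 0.1458, 0.042]
tool_rot: [-2.824, 1.375, -0.001]
ft_force: [0.5, -0.2, -0.3]
gripper_width: 0.0322
gripper_force: 0.0
```

```bash
python3 -c "
from h import *
look(1);go(.5015,.145,.041)
s=capture('side')
cv2.imwrite('pics/c4.png',cv2.resize(s['img'][250:370,260:400],(700,600))[:,:,::-1])"
```

```text
t 15.62 pos [0.5019 0.1458 0.042 ] q7 2.204 w 0.0322 g 0.0
F [ 0.47 -0.17 -0.27] Tz -0.044 +- 0.0 j7 [-0.0001]
t 15.62 pos [0.5019 0.1458 0.042 ] yaw x -51.9 tilt [ 7.e-04  1.e-04 -1.e+00] q7 2.2 w 0.03220604413692794 
F [ 0.47 -0.17 -0.27] T [-0.035 -0.049 -0.044] shift [0.003 0.007 0.009]
```

View pics/c4.png

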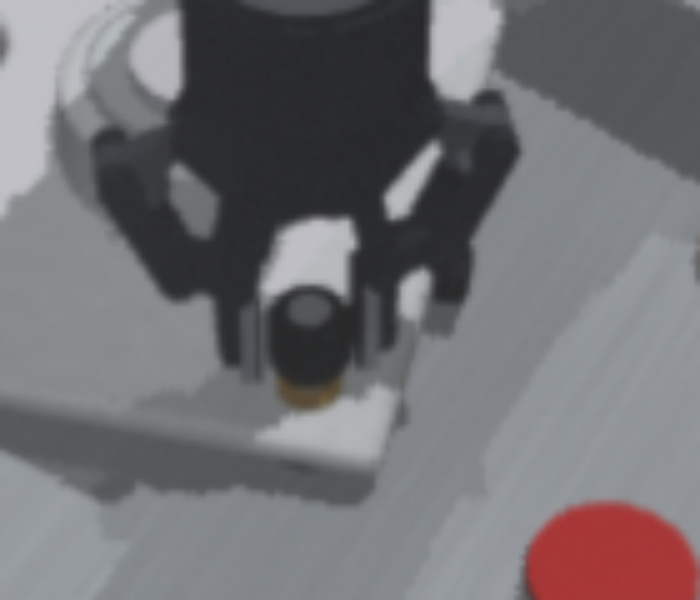

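The knob sits between the two pads (crop 308,335), so I'll nudge 2 mm and close.

>>> carry_out(
  motion=[
    [[0.007, 0.012, 0.005], 0],
    [[0.007, 0.012, 0.005], 0],
  ],
)

```text
time: 15.92
tool_pos: [0.501, 0.1439, 0.0409]
tool_rot: [2.824, -1.375, 0.0]
ft_force: [-0.5, -1.0, 0.1]
gripper_width: 0.032
gripper_force: 0.0
```

>>> carry_out(
  motion=[
    [[0, 0, 0], 0],
    [[0, 0, 0], 0],
    [[0, 0, 0], 0],
  ],
  hand=-1,
)

```text
time: 16.3
tool_pos: [0.5016, 0.1445, 0.0412]
tool_rot: [-2.824, 1.375, -0.001]
ft_force: [2.5, 0.5, 1.3]
gripper_width: 0.0262
gripper_force: 58.8
```

```bash
python3 -c "
from h import *
look(2)"
```

```text
t 16.35 pos [0.5016 0.1445 0.0412] q7 2.204 w 0.0261 g 58.84149134159088
F [2.57 0.22 1.64] Tz 0.002 +- 0.015 j7 [0.0109 0.0115]
```

>>> carry_out(
  motion=[
    [[0, 0, 0.0], 0.011],
    [[0, 0, 0.0], 0.022],
    [[0, 0, 0.001], 0.033],
  ],
)

```text
time: 16.73
tool_pos: [0.5013, 0.1443, 0.041]
tool_rot: [-2.665, 1.663, -0.0]
ft_force: [1.7, -0.1, 1.2]
gripper_width: 0.0259
gripper_force: 59.0
```

```bash
python3 -c "
from h import *
look(1)"
```

```text
t 16.73 pos [0.5013 0.1443 0.041 ] q7 1.996 w 0.0259 g 58.98776650428772
F [ 1.68 -0.06  1.21] Tz 0.036 +- 0.0 j7 [0.5434]
```

>>> carry_out(
  motion=[
    [[0, 0, 0.0007], 0.011],
    [[0, 0, 0.0015], 0.022],
  ],
)

```text
time: 16.98
tool_pos: [0.5011, 0.1443, 0.0408]
tool_rot: [-2.544, 1.843, -0.0]
ft_force: [0.9, -0.1, 1.9]
gripper_width: 0.026
gripper_force: 59.0
```

```bash
python3 -c "
from h import *
look(1)"
```

```text
t 16.98 pos [0.5011 0.1443 0.0408] q7 1.86 w 0.026 g 59.03473377227783
F [ 0.95 -0.11  1.93] Tz 0.015 +- 0.0 j7 [0.5418]
```

>>> carry_out(
  motion=[
    [[0, 0, 0.0007], 0.011],
    [[0, 0, 0.0015], 0.022],
  ],
)

```text
time: 17.23
tool_pos: [0.5009, 0.1442, 0.0406]
tool_rot: [2.411, -2.014, -0.0]
ft_force: [0.8, -0.4, 2.3]
gripper_width: 0.0263
gripper_force: 59.1
```

```bash
python3 -c "
from h import *
look(1)"
```

```text
t 17.23 pos [0.5009 0.1442 0.0406] q7 1.723 w 0.0263 g 59.070813059806824
F [ 0.83 -0.42  2.27] Tz 0.092 +- 0.0 j7 [0.541]
```

```bash
cat >> h.py <<'E'
def q():
    s=read_state(); d=s['dq'][6]; j=s['joint_torque'][6]; M=R.from_rotvec(s['tool_rot']).as_matrix()
    print('t',round(s['time'],2),'pos',s['tool_pos'].round(4),'yaw',np.degrees(np.arctan2(M[1,0],M[0,0])).round(1),'q7',s['joint_positions'][6].round(3),'dq7',d.round(4),'dq1',s['dq'].round(3),'F',s['ft_force'].round(1),'Tz',s['torque'][2].round(3),'j7',j.round(4))
E
python3 -c "
from h import *
q()"
```

```text
t 17.23 pos [0.5009 0.1442 0.0406] yaw -79.8 q7 1.723 dq7 -0.5416 dq1 [-0.013 -0.022  0.039  0.003 -0.013 -0.042 -0.542] F [ 0.8 -0.4  2.3] Tz 0.092 j7 0.541
```

>>> carry_out(
  motion=[
    [[0, 0, 0.001], 0.022],
    [[0, 0, 0.002], 0.044],
    [[0, 0, 0.004], 0.067],
    [[0, 0, 0.005], 0.078],
    [[0, 0, 0.0055], 0.089],
  ],
)

```text
time: 17.85
tool_pos: [0.4999, 0.1443, 0.0399]
tool_rot: [1.761, -2.6, -0.002]
ft_force: [-1.0, 0.9, 2.0]
gripper_width: 0.0262
gripper_force: 59.1
```

```bash
python3 -c "
from h import *
q()"
```

```text
t 17.85 pos [0.4999 0.1443 0.0399] yaw -111.8 q7 1.172 dq7 -0.5406 dq1 [-0.016 -0.022  0.042  0.001 -0.013 -0.046 -0.541] F [-1.   0.9  2. ] Tz 0.002 j7 0.5323
```

>>> carry_out(
  motion=[
    [[0, 0, 0.001], 0.022],
    [[0, 0, 0.002], 0.044],
    [[0, 0, 0.004], 0.067],
    [[0, 0, 0.005], 0.078],
    [[0, 0, 0.0055], 0.089],
  ],
)

```text
time: 18.48
tool_pos: [0.4992, 0.1449, 0.0392]
tool_rot: [0.976, -2.983, -0.003]
ft_force: [-3.1, 1.3, 2.1]
gripper_width: 0.0262
gripper_force: 59.1
```

```bash
python3 -c "
from h import *
q()"
```

```text
t 18.48 pos [0.4992 0.1449 0.0392] yaw -143.8 q7 0.621 dq7 -0.5367 dq1 [-0.018 -0.024  0.045  0.    -0.017 -0.049 -0.537] F [-3.1  1.3  2.1] Tz 0.057 j7 0.5278
```

>>> carry_out(
  motion=[
    [[0.005, 0.008, 0.0], 0.022],
    [[0.005, 0.008, 0.001], 0.044],
    [[0.005, 0.008, 0.003], 0.067],
    [[0.005, 0.008, 0.004], 0.078],
    [[0.005, 0.008, 0.0045], 0.089],
  ],
)

```text
time: 19.1
tool_pos: [0.4988, 0.1458, 0.0386]
tool_rot: [0.115, -3.138, -0.003]
ft_force: [-1.1, 2.4, -0.4]
gripper_width: 0.026
gripper_force: 59.0
```

```bash
python3 -c "
from h import *
q()"
```

```text
t 19.1 pos [0.4988 0.1458 0.0386] yaw -175.8 q7 0.069 dq7 -0.5352 dq1 [-0.019 -0.023  0.052  0.    -0.018 -0.053 -0.535] F [-1.1  2.4 -0.4] Tz -0.003 j7 0.5232
```

>>> carry_out(
  motion=[
    [[0, 0, 0.001], 0.011],
    [[0, 0, 0.0015], 0.022],
    [[0, 0, 0.002], 0.033],
    [[0, 0, 0.003], 0.044],
  ],
)

```text
time: 19.6
tool_pos: [0.4989, 0.1463, 0.0384]
tool_rot: [-0.318, -3.123, -0.005]
ft_force: [-1.4, 3.2, 0.9]
gripper_width: 0.0262
gripper_force: 59.0
```

```bash
python3 -c "
from h import *
q()"
```

```text
t 19.6 pos [0.4989 0.1463 0.0384] yaw 168.4 q7 -0.201 dq7 -0.5363 dq1 [-0.021 -0.027  0.055  0.    -0.017 -0.054 -0.536] F [-1.4  3.2  0.9] Tz 0.068 j7 0.5133
```

>>> carry_out(
  motion=[
    [[0.006, 0.007, 0.001], 0.011],
    [[0.006, 0.007, 0.0015], 0.022],
    [[0.006, 0.007, 0.002], 0.033],
  ],
)

```text
time: 19.98
tool_pos: [0.499, 0.1467, 0.0383]
tool_rot: [-0.641, -3.075, -0.003]
ft_force: [0.3, 1.3, 2.8]
gripper_width: 0.0261
gripper_force: 59.1
```

```bash
python3 -c "
from h import *
q()"
```

```text
t 19.98 pos [0.499  0.1467 0.0383] yaw 156.5 q7 -0.406 dq7 -0.5345 dq1 [-0.024 -0.028  0.056  0.001 -0.02  -0.055 -0.534] F [0.3 1.3 2.8] Tz 0.044 j7 0.4958
```

>>> carry_out(
  motion=[
    [[0, 0, 0.0005], 0.011],
    [[0, 0, 0.001], 0.022],
    [[0, 0, 0.0015], 0.033],
  ],
)

```text
time: 20.35
tool_pos: [0.4992, 0.147, 0.0382]
tool_rot: [-0.956, -2.992, -0.004]
ft_force: [-0.1, 2.4, 2.4]
gripper_width: 0.0263
gripper_force: 59.1
```

```bash
python3 -c "
from h import *
q()"
```

```text
t 20.35 pos [0.4992 0.147  0.0382] yaw 144.6 q7 -0.608 dq7 -0.5327 dq1 [-0.025 -0.028  0.059  0.002 -0.021 -0.057 -0.533] F [-0.1  2.4  2.4] Tz 0.091 j7 0.4779
```

>>> carry_out(
  motion=[
    [[0, 0.004, 0], 0.011],
    [[0, 0.004, 0], 0.022],
    [[0, 0.004, 0], 0.033],
  ],
)

```text
time: 20.72
tool_pos: [0.4995, 0.1473, 0.0381]
tool_rot: [-1.26, -2.877, -0.003]
ft_force: [-0.2, 2.2, 1.2]
gripper_width: 0.0263
gripper_force: 59.0
```

```bash
python3 -c "
from h import *
q()"
```

```text
t 20.73 pos [0.4995 0.1473 0.0381] yaw 132.7 q7 -0.808 dq7 -0.5297 dq1 [-0.027 -0.03   0.064 -0.    -0.023 -0.06  -0.53 ] F [-0.2  2.2  1.2] Tz 0.17 j7 0.4616
```

>>> carry_out(
  motion=[
    [[0, 0, 0], 0.011],
    [[0, 0, 0.0005], 0.022],
    [[0, 0, 0.001], 0.033],
  ],
)

```text
time: 21.1
tool_pos: [0.4998, 0.1474, 0.038]
tool_rot: [-1.551, -2.731, -0.004]
ft_force: [1.1, 2.6, 1.6]
gripper_width: 0.0262
gripper_force: 59.0
```

```bash
python3 -c "
from h import *
q()"
```

```text
t 21.1 pos [0.4998 0.1474 0.038 ] yaw 120.8 q7 -1.008 dq7 -0.5303 dq1 [-0.028 -0.03   0.064 -0.    -0.024 -0.061 -0.53 ] F [1.1 2.6 1.6] Tz 0.113 j7 0.4403
```

>>> carry_out(
  motion=[
    [[0, 0, 0], 0.011],
    [[0, 0, 0.0005], 0.022],
    [[0, 0, 0.001], 0.033],
  ],
)

```text
time: 21.48
tool_pos: [0.5001, 0.1475, 0.0379]
tool_rot: [-1.825, -2.556, -0.005]
ft_force: [1.3, 2.6, -0.0]
gripper_width: 0.0264
gripper_force: 59.0
```

```bash
python3 -c "
from h import *
q()"
```

```text
t 21.48 pos [0.5001 0.1475 0.0379] yaw 108.9 q7 -1.208 dq7 -0.527 dq1 [-0.031 -0.029  0.071 -0.    -0.026 -0.066 -0.527] F [ 1.3  2.6 -0. ] Tz 0.141 j7 0.4199
```

>>> carry_out(
  motion=[
    [[0, 0, 0.0005], 0.011],
    [[0, 0, 0.001], 0.022],
  ],
)

```text
time: 21.72
tool_pos: [0.5004, 0.1476, 0.0379]
tool_rot: [-1.998, -2.424, -0.005]
ft_force: [2.7, 2.4, 0.4]
gripper_width: 0.0262
gripper_force: 59.0
```

```bash
python3 -c "
from h import *
q();look(4)"
```

```text
t 21.73 pos [0.5004 0.1476 0.0379] yaw 101.0 q7 -1.34 dq7 -0.5259 dq1 [-0.032 -0.032  0.07  -0.001 -0.029 -0.066 -0.526] F [2.7 2.4 0.4] Tz 0.118 j7 0.4049
t 21.88 pos [0.5004 0.1476 0.0379] q7 -1.338 w 0.0261 g 58.948379158973694
F [2.6  3.33 0.51] Tz 0.033 +- 0.054 j7 [ 0.4049 -0.1089 -0.347  -0.0938]
```

>>> carry_out(
  motion=[
    [[0, 0, 0.003], -0.022],
    [[0, 0, 0.005], -0.044],
    [[0, 0, 0.006], -0.044],
    [[0, 0, 0.006], -0.033],
    [[0, 0, 0.006], -0.022],
    [[0, 0, 0.006], -0.011],
    [[0, 0, 0.006], 0],
  ],
)

```text
time: 22.75
tool_pos: [0.5004, 0.1476, 0.0377]
tool_rot: [-1.996, -2.425, -0.005]
ft_force: [3.1, 3.8, 6.1]
gripper_width: 0.026
gripper_force: 59.6
```

```bash
python3 -c "
from h import *
q();look(3)"
```

```text
t 22.75 pos [0.5004 0.1476 0.0377] yaw 101.1 q7 -1.341 dq7 -0.5267 dq1 [-0.032 -0.03   0.073  0.    -0.03  -0.065 -0.527] F [3.1 3.8 6.1] Tz 0.127 j7 0.3841
t 22.85 pos [0.5004 0.1476 0.0377] q7 -1.34 w 0.0261 g 59.614702463150024
F [2.29 3.88 5.75] Tz 0.064 +- 0.063 j7 [ 0.3841 -0.1312 -0.3466]
```

>>> carry_out(
  motion=[
    [[0, 0, -0.003], -0.022],
    [[0, 0, -0.005], -0.044],
    [[0, 0, -0.006], -0.044],
    [[0, 0, -0.006], -0.033],
    [[0, 0, -0.006], -0.022],
    [[0, 0, -0.006], -0.011],
    [[0, 0, -0.006], 0],
  ],
)

```text
time: 23.72
tool_pos: [0.5004, 0.1475, 0.0378]
tool_rot: [-2.0, -2.422, -0.005]
ft_force: [2.8, 5.2, 0.6]
gripper_width: 0.0261
gripper_force: 59.2
```

```bash
python3 -c "
from h import *
q();look(3)"
```

```text
t 23.73 pos [0.5004 0.1475 0.0378] yaw 100.9 q7 -1.343 dq7 -0.5243 dq1 [-0.034 -0.031  0.069 -0.001 -0.031 -0.064 -0.524] F [2.8 5.2 0.6] Tz 0.136 j7 0.4012
t 23.82 pos [0.5004 0.1475 0.0378] q7 -1.342 w 0.0263 g 59.15903449058533
F [3.01 5.5  0.79] Tz 0.043 +- 0.071 j7 [ 0.4012 -0.1665 -0.3046]
```

>>> carry_out(
  motion=[
    [[0, 0, 0], -0.022],
    [[0, 0, -0.001], -0.044],
    [[0, 0, -0.001], -0.047],
    [[0, 0, -0.001], -0.047],
  ],
)

```text
time: 24.32
tool_pos: [0.4999, 0.1474, 0.0379]
tool_rot: [-1.619, -2.691, -0.004]
ft_force: [2.1, 5.5, 2.8]
gripper_width: 0.0262
gripper_force: 59.2
```

```bash
python3 -c "
from h import *
look(3)"
```

```text
t 24.43 pos [0.4999 0.1474 0.0379] q7 -1.058 w 0.0264 g 59.233478307724
F [1.63 5.41 2.84] Tz -0.007 +- 0.021 j7 [0.0447 0.0085 0.0022]
```

>>> carry_out(
  motion=[
    [[0, 0, 0], 0],
    [[0, 0, 0], 0],
    [[0, 0, 0], 0],
  ],
  hand=0.3,
)

```text
time: 24.8
tool_pos: [0.4993, 0.1448, 0.0372]
tool_rot: [1.619, 2.692, -0.004]
ft_force: [0.1, -0.3, 0.2]
gripper_width: 0.0551
gripper_force: 0.0
```

>>> carry_out(
  motion=[
    [[0, 0, -0.4], 0],
    [[0, 0, -0.78], 0],
    [[0, 0, -0.78], 0],
  ],
)

```text
time: 25.18
tool_pos: [0.5012, 0.147, 0.1341]
tool_rot: [1.617, 2.689, 0.007]
ft_force: [0.4, -0.8, -0.0]
gripper_width: 0.0558
gripper_force: 0.0
```

```bash
python3 -c "
from h import *
look(1);go(.5645,-.0745,.13);print(read_state()['joint_positions'].round(2))"
```

```text
t 25.18 pos [0.5012 0.147  0.1341] q7 -0.895 w 0.0558 g 0.0
F [ 0.4  -0.78 -0.02] Tz -0.013 +- 0.0 j7 [0.2066]
t 25.18 pos [0.5012 0.147  0.1341] yaw x 118.0 tilt [ 0.0051  0.0019 -1.    ] q7 -0.9 w 0.05576598551483286 
F [ 0.4  -0.78 -0.02] T [ 0.004 -0.04  -0.013] shift [-1.878 -0.4    0.034]
[ 0.21  0.92 -1.06  1.95  1.03  0.95 -0.9 ]
```

>>> carry_out(
  motion=[
    [[-0.94, -0.2, 0.02], 0],
    [[-0.94, -0.2, 0.02], 0],
    [[-0.94, -0.2, 0.02], 0],
  ],
)

```text
time: 25.55
tool_pos: [0.5314, 0.0285, 0.1265]
tool_rot: [-1.631, -2.685, 0.01]
ft_force: [-0.7, 0.9, -1.4]
gripper_width: 0.0552
gripper_force: 0.0
```

>>> carry_out(
  motion=[
    [[-0.94, -0.2, 0.02], 0],
    [[-0.94, -0.2, 0.02], 0],
    [[-0.94, -0.2, 0.02], 0],
    [[-0.94, -0.2, 0.02], 0],
  ],
)

```text
time: 26.05
tool_pos: [0.5626, -0.0745, 0.1259]
tool_rot: [-1.616, -2.692, -0.001]
ft_force: [0.8, 0.8, 0.2]
gripper_width: 0.0556
gripper_force: 0.0
```

```bash
python3 -c "
from h import *
look(1);go(.5645,-.0745,.0375)"
```

```text
t 26.05 pos [ 0.5626 -0.0745  0.1259] q7 -0.395 w 0.0556 g 0.0
F [0.78 0.82 0.2 ] Tz 0.003 +- 0.0 j7 [0.0014]
t 26.05 pos [ 0.5626 -0.0745  0.1259] yaw x 118.0 tilt [-0.0011  0.0012 -1.    ] q7 -0.4 w 0.05563478615984144 
F [0.78 0.82 0.2 ] T [0.061 0.021 0.003] shift [-0.008  0.015  0.737]
```

>>> carry_out(
  motion=[
    [[-0.008, 0.015, 0.3], 0],
    [[-0.008, 0.015, 0.5], 0],
    [[-0.008, 0.015, 0.7], 0],
    [[-0.008, 0.015, 0.735], 0],
    [[-0.008, 0.015, 0.735], 0],
  ],
)

```text
time: 26.68
tool_pos: [0.5654, -0.0742, 0.0387]
tool_rot: [-1.615, -2.694, -0.001]
ft_force: [-0.4, -1.1, 0.5]
gripper_width: 0.0552
gripper_force: 0.0
```

>>> carry_out(
  motion=[
    [[0, 0, 0], 0],
    [[0, 0, 0], 0],
    [[0, 0, 0], 0],
    [[0, 0, 0], 0],
  ],
  hand=-1,
)

```text
time: 27.18
tool_pos: [0.5647, -0.0761, 0.0396]
tool_rot: [1.618, 2.692, -0.002]
ft_force: [-3.0, -0.0, 7.1]
gripper_width: 0.0259
gripper_force: 58.5
```

```bash
python3 -c "
from h import *
look(3);go(.5645,-.0745,.0375)"
```

```text
t 27.27 pos [ 0.5647 -0.076   0.0396] q7 -0.5 w 0.0263 g 58.484694957733154
F [-3.38 -0.23  7.08] Tz 0.029 +- 0.017 j7 [0.0074 0.0072 0.0071]
t 27.27 pos [ 0.5647 -0.076   0.0396] yaw x 118.0 tilt [-4.0e-04 -1.2e-03 -1.0e+00] q7 -0.5 w 0.02626823006806025 
F [-4.42 -0.16  7.04] T [-0.253  0.842  0.053] shift [0.012 0.004 0.017]
```

>>> carry_out(
  motion=[
    [[0.005, -0.009, -0.004], 0],
    [[0.005, -0.009, -0.008], 0],
    [[0.005, -0.009, -0.008], -0.011],
    [[0.005, -0.009, -0.008], -0.022],
    [[0.005, -0.009, -0.008], -0.033],
    [[0.005, -0.009, -0.008], -0.044],
  ],
)

```text
time: 28.02
tool_pos: [0.5649, -0.0759, 0.0398]
tool_rot: [1.229, 2.89, 0.001]
ft_force: [-0.2, -0.5, 3.8]
gripper_width: 0.026
gripper_force: 59.2
```

```bash
python3 -c "
from h import *
q()"
```

```text
t 28.02 pos [ 0.5649 -0.0759  0.0398] yaw 133.9 q7 -0.237 dq7 0.521 dq1 [ 0.031  0.034 -0.075 -0.001  0.039  0.066  0.521] F [-0.2 -0.5  3.8] Tz -0.153 j7 -0.447
```

>>> carry_out(
  motion=[
    [[0, 0, 0], 0.011],
    [[0, 0, 0], 0.022],
    [[0, 0, 0], 0.033],
    [[0, 0, 0], 0.044],
  ],
)

```text
time: 28.52
tool_pos: [0.5647, -0.076, 0.0397]
tool_rot: [1.62, 2.69, 0.0]
ft_force: [-0.1, -0.7, 3.7]
gripper_width: 0.026
gripper_force: 59.2
```

```bash
python3 -c "
from h import *
q();look(3)"
```

```text
t 28.52 pos [ 0.5647 -0.076   0.0397] yaw 117.9 q7 -0.504 dq7 -0.5189 dq1 [-0.031 -0.036  0.076  0.003 -0.044 -0.07  -0.519] F [-0.1 -0.7  3.7] Tz 0.16 j7 0.4007
t 28.62 pos [ 0.5647 -0.076   0.0397] q7 -0.502 w 0.0261 g 59.265475273132324
F [ 0.32 -0.84  3.5 ] Tz 0.057 +- 0.073 j7 [ 0.4007 -0.106  -0.3407]
```

>>> carry_out(
  motion=[
    [[0, 0, -0.004], -0.022],
    [[0, 0, -0.005], -0.044],
    [[0, 0, -0.006], -0.067],
    [[0, 0, -0.007], -0.089],
    [[0, 0, -0.009], -0.111],
    [[0, 0, -0.01], -0.133],
    [[0, 0, -0.01], -0.133],
  ],
)

```text
time: 29.5
tool_pos: [0.565, -0.0755, 0.0403]
tool_rot: [0.387, 3.116, 0.002]
ft_force: [2.2, -0.4, -2.8]
gripper_width: 0.0259
gripper_force: 59.0
```

>>> carry_out(
  motion=[
    [[0, 0, 0], 0.011],
    [[0, 0, 0.0005], 0.022],
    [[0, 0, 0.001], 0.033],
  ],
)

```text
time: 29.88
tool_pos: [0.565, -0.0757, 0.0402]
tool_rot: [0.714, 3.058, 0.001]
ft_force: [3.1, 1.1, -3.0]
gripper_width: 0.0263
gripper_force: 59.1
```

```bash
python3 -c "
from h import *
q()"
```

```text
t 29.88 pos [ 0.565  -0.0757  0.0402] yaw 153.7 q7 0.095 dq7 -0.5285 dq1 [-0.026 -0.033  0.066  0.002 -0.032 -0.059 -0.528] F [ 3.1  1.1 -3. ] Tz 0.057 j7 0.4889
```

>>> carry_out(
  motion=[
    [[0, 0, 0.0005], 0.011],
    [[0, 0, 0.001], 0.022],
    [[0, 0, 0.0015], 0.033],
  ],
)

```text
time: 30.25
tool_pos: [0.5649, -0.0758, 0.0401]
tool_rot: [1.026, 2.968, 0.001]
ft_force: [3.3, 0.0, -2.7]
gripper_width: 0.0258
gripper_force: 59.1
```

```bash
python3 -c "
from h import *
q()"
```

```text
t 30.25 pos [ 0.5649 -0.0758  0.0401] yaw 141.9 q7 -0.105 dq7 -0.525 dq1 [-0.026 -0.034  0.067  0.001 -0.037 -0.064 -0.525] F [ 3.3  0.  -2.7] Tz 0.115 j7 0.4654
```

>>> carry_out(
  motion=[
    [[0, 0, 0.0005], 0.011],
    [[0, 0, 0.001], 0.022],
    [[0, 0, 0.0015], 0.033],
  ],
)

```text
time: 30.62
tool_pos: [0.5648, -0.0759, 0.04]
tool_rot: [1.328, 2.846, 0.001]
ft_force: [1.8, -1.2, -1.3]
gripper_width: 0.0259
gripper_force: 59.2
```

```bash
python3 -c "
from h import *
q()"
```

```text
t 30.62 pos [ 0.5648 -0.0759  0.04  ] yaw 130.0 q7 -0.303 dq7 -0.5232 dq1 [-0.028 -0.034  0.074  0.003 -0.04  -0.065 -0.523] F [ 1.8 -1.2 -1.3] Tz 0.13 j7 0.4414
```

>>> carry_out(
  motion=[
    [[0, 0, -0.001], -0.028],
    [[0, 0, -0.002], -0.056],
    [[0, 0, -0.002], -0.056],
    [[0, 0, 0], -0.028],
    [[0, 0, 0.001], 0],
    [[0, 0, 0.002], 0.028],
  ],
)

```text
time: 31.38
tool_pos: [0.5647, -0.076, 0.0399]
tool_rot: [1.581, 2.713, 0.0]
ft_force: [3.7, -0.8, -1.0]
gripper_width: 0.026
gripper_force: 59.7
```

```bash
python3 -c "
from h import *
q()"
```

```text
t 31.38 pos [ 0.5647 -0.076   0.0399] yaw 119.5 q7 -0.478 dq7 -1.3296 dq1 [-0.077 -0.086  0.187  0.007 -0.103 -0.166 -1.33 ] F [ 3.7 -0.8 -1. ] Tz 0.124 j7 1.2653
```

>>> carry_out(
  motion=[
    [[0, 0, 0], -0.028],
    [[0, 0, -0.001], -0.056],
    [[0, 0, -0.002], -0.084],
    [[0, 0, -0.002], -0.084],
    [[0, 0, -0.001], -0.056],
    [[0, 0, 0], -0.028],
    [[0, 0, 0], 0],
  ],
)

```text
time: 32.25
tool_pos: [0.5646, -0.076, 0.0399]
tool_rot: [1.583, 2.712, 0.0]
ft_force: [4.5, 0.3, -2.7]
gripper_width: 0.0261
gripper_force: 59.8
```

```bash
python3 -c "
from h import *
q();look(3)"
```

```text
t 32.25 pos [ 0.5646 -0.076   0.0399] yaw 119.5 q7 -0.48 dq7 -1.3309 dq1 [-0.075 -0.085  0.185  0.007 -0.103 -0.169 -1.331] F [ 4.5  0.3 -2.7] Tz 0.148 j7 1.2676
t 32.35 pos [ 0.5646 -0.076   0.0399] q7 -0.474 w 0.0259 g 59.71109747886658
F [ 4.47  0.01 -2.45] Tz -0.003 +- 0.107 j7 [ 1.2676 -0.0265 -0.8259]
```

>>> carry_out(
  motion=[
    [[0, 0, 0], -0.028],
    [[0, 0, 0.003], -0.056],
    [[0, 0, 0.006], -0.084],
    [[0, 0, 0.008], -0.1],
    [[0, 0, 0.008], -0.1],
    [[0, 0, 0.008], -0.089],
    [[0, 0, 0.008], -0.078],
    [[0, 0, 0.008], -0.067],
  ],
)

```text
time: 33.35
tool_pos: [0.5649, -0.0758, 0.0399]
tool_rot: [0.967, 2.987, 0.0]
ft_force: [3.7, -1.3, 5.4]
gripper_width: 0.0256
gripper_force: 60.5
```

```bash
python3 -c "
from h import *
q();print(read_state()['tool_pos'][2]);look(3)"
```

```text
t 33.35 pos [ 0.5649 -0.0758  0.0399] yaw 144.1 q7 -0.071 dq7 -0.5271 dq1 [-0.025 -0.034  0.067  0.002 -0.038 -0.062 -0.527] F [ 3.7 -1.3  5.4] Tz 0.118 j7 0.4406
0.03985238403943485
t 33.45 pos [ 0.5649 -0.0758  0.0398] q7 -0.069 w 0.0257 g 60.56847810745239
F [ 3.19 -1.38  5.55] Tz 0.044 +- 0.053 j7 [ 0.4406 -0.048  -0.3155]
```

>>> carry_out(
  motion=[
    [[0, 0, -0.005], -0.028],
    [[0, 0, -0.009], -0.044],
    [[0, 0, -0.009], -0.044],
    [[0, 0, -0.009], -0.033],
    [[0, 0, -0.009], -0.022],
    [[0, 0, -0.009], -0.011],
    [[0, 0, -0.009], 0],
  ],
)

```text
time: 34.33
tool_pos: [0.5648, -0.0758, 0.04]
tool_rot: [0.969, 2.987, 0.001]
ft_force: [4.7, -0.4, -0.4]
gripper_width: 0.0258
gripper_force: 60.0
```

```bash
python3 -c "
from h import *
q();print(read_state()['tool_pos'][2]);look(3)"
```

```text
t 34.33 pos [ 0.5648 -0.0758  0.04  ] yaw 144.0 q7 -0.071 dq7 -0.5255 dq1 [-0.026 -0.033  0.068 -0.    -0.035 -0.061 -0.526] F [ 4.7 -0.4 -0.4] Tz 0.082 j7 0.4612
0.040009272234573914
t 34.42 pos [ 0.5648 -0.0758  0.04  ] q7 -0.069 w 0.0258 g 59.92659509181976
F [ 5.16 -0.62 -0.43] Tz 0.016 +- 0.047 j7 [ 0.4612 -0.1287 -0.2749]
```

>>> carry_out(
  motion=[
    [[0, 0, 0], -0.008],
    [[0, 0, 0], -0.008],
  ],
)

```text
time: 34.67
tool_pos: [0.5648, -0.0758, 0.04]
tool_rot: [0.889, 3.012, 0.001]
ft_force: [4.5, -0.9, 0.2]
gripper_width: 0.0261
gripper_force: 60.0
```

>>> carry_out(
  motion=[
    [[0, 0, 0], 0],
    [[0, 0, 0], 0],
    [[0, 0, 0], 0],
  ],
  hand=0.3,
)

```text
time: 35.05
tool_pos: [0.5632, -0.0757, 0.0395]
tool_rot: [-0.887, -3.012, 0.001]
ft_force: [-0.3, -0.2, 0.2]
gripper_width: 0.0554
gripper_force: 0.0
```

>>> carry_out(
  motion=[
    [[0, 0, -0.4], 0],
    [[0, 0, -0.75], 0],
    [[0, 0, -0.75], 0],
  ],
)

```text
time: 35.42
tool_pos: [0.5658, -0.0748, 0.133]
tool_rot: [0.887, 3.009, 0.003]
ft_force: [0.4, -0.1, -0.4]
gripper_width: 0.0555
gripper_force: 0.0
```

```bash
python3 -c "
from h import *
look(1);go(.4995,.147,.13)"
```

```text
t 35.42 pos [ 0.5658 -0.0748  0.133 ] q7 0.088 w 0.0555 g 0.0
F [ 0.4  -0.08 -0.38] Tz -0.025 +- 0.0 j7 [0.134]
t 35.42 pos [ 0.5658 -0.0748  0.133 ] yaw x 147.2 tilt [ 5.5e-03  6.0e-04 -1.0e+00] q7 0.09 w 0.05545312536916925 
F [ 0.4  -0.08 -0.38] T [-0.018  0.024 -0.025] shift [1.466 1.253 0.023]
```

>>> carry_out(
  motion=[
    [[0.735, 0.627, 0.01], 0],
    [[0.735, 0.627, 0.01], 0],
    [[0.735, 0.627, 0.01], 0],
  ],
)

```text
time: 35.8
tool_pos: [0.5288, 0.04, 0.1286]
tool_rot: [-0.874, -3.016, -0.003]
ft_force: [0.8, -0.2, -0.2]
gripper_width: 0.0556
gripper_force: 0.0
```

>>> carry_out(
  motion=[
    [[0.735, 0.627, 0.01], 0],
    [[0.735, 0.627, 0.01], 0],
    [[0.735, 0.627, 0.01], 0],
    [[0.735, 0.627, 0.01], 0],
  ],
)

```text
time: 36.3
tool_pos: [0.4975, 0.1448, 0.1265]
tool_rot: [-0.889, -3.013, 0.004]
ft_force: [-0.0, -0.0, 0.1]
gripper_width: 0.0556
gripper_force: 0.0
```

```bash
python3 -c "
from h import *
go(.4995,.147,.039)"
```

```text
t 36.3 pos [0.4975 0.1448 0.1265] yaw x 147.1 tilt [-0.0012 -0.0025 -1.    ] q7 -0.43 w 0.05557821291200556 
F [-0.02 -0.04  0.07] T [ 0.005  0.051 -0.016] shift [-0.004  0.027  0.729]
```

>>> carry_out(
  motion=[
    [[-0.004, 0.027, 0.3], 0],
    [[-0.004, 0.027, 0.5], 0],
    [[-0.004, 0.027, 0.7], 0],
    [[-0.004, 0.027, 0.72], 0],
    [[-0.004, 0.027, 0.72], 0],
  ],
)

```text
time: 36.92
tool_pos: [0.5001, 0.1479, 0.0412]
tool_rot: [0.891, 3.013, -0.0]
ft_force: [-0.4, 0.3, -0.2]
gripper_width: 0.0554
gripper_force: 0.0
```

>>> carry_out(
  motion=[
    [[0, 0, 0], 0],
    [[0, 0, 0], 0],
    [[0, 0, 0], 0],
    [[0, 0, 0], 0],
  ],
  hand=-1,
)

```text
time: 37.42
tool_pos: [0.4992, 0.1471, 0.042]
tool_rot: [0.889, 3.012, -0.006]
ft_force: [-3.3, -4.4, 9.4]
gripper_width: 0.0259
gripper_force: 58.4
```

```bash
python3 -c "
from h import *
look(3)"
```

```text
t 37.52 pos [0.4992 0.1471 0.042 ] q7 -0.564 w 0.026 g 58.418975472450256
F [-3.45 -3.74  8.28] Tz 0.025 +- 0.007 j7 [0.0344 0.0345 0.0346]
```

>>> carry_out(
  motion=[
    [[0.002, -0.015, -0.005], 0],
    [[0.002, -0.015, -0.011], -0.028],
    [[0.002, -0.015, -0.012], -0.056],
    [[0.002, -0.015, -0.012], -0.078],
    [[0.002, -0.015, -0.012], -0.078],
    [[0.002, -0.015, -0.012], -0.067],
    [[0.002, -0.015, -0.012], -0.056],
    [[0.002, -0.015, -0.012], -0.044],
  ],
)

```text
time: 38.52
tool_pos: [0.4989, 0.1466, 0.0425]
tool_rot: [0.473, 3.105, -0.002]
ft_force: [0.5, -3.0, -0.1]
gripper_width: 0.0263
gripper_force: 59.5
```

```bash
python3 -c "
from h import *
q();look(3)"
```

```text
t 38.52 pos [0.4989 0.1466 0.0425] yaw 162.7 q7 -0.301 dq7 -0.5828 dq1 [-0.024 -0.031  0.061 -0.    -0.024 -0.062 -0.583] F [ 0.5 -3.  -0.1] Tz 0.072 j7 0.5395
t 38.62 pos [0.4989 0.1466 0.0425] q7 -0.299 w 0.0263 g 59.499587416648865
F [ 0.38 -3.4  -0.33] Tz -0.007 +- 0.058 j7 [ 0.5395 -0.022  -0.3308]
```

>>> carry_out(
  motion=[
    [[0, 0, 0], -0.013],
    [[0, 0, 0], -0.013],
    [[0, 0, 0], -0.002],
    [[0, 0, 0], 0.009],
    [[0, 0, 0], 0.02],
  ],
)

```text
time: 39.25
tool_pos: [0.499, 0.1469, 0.0424]
tool_rot: [0.665, 3.069, -0.001]
ft_force: [1.2, -3.9, -0.3]
gripper_width: 0.0258
gripper_force: 59.5
```

```bash
python3 -c "
from h import *
q();look(3)"
```

```text
t 39.25 pos [0.499  0.1469 0.0424] yaw 155.6 q7 -0.422 dq7 -0.532 dq1 [-0.024 -0.028  0.059  0.    -0.02  -0.058 -0.532] F [ 1.2 -3.9 -0.3] Tz 0.112 j7 0.46
t 39.35 pos [0.499  0.1469 0.0424] q7 -0.42 w 0.026 g 59.493239521980286
F [ 1.9  -3.63 -0.66] Tz 0.027 +- 0.065 j7 [ 0.46   -0.0467 -0.3097]
```

>>> carry_out(
  motion=[
    [[0, -0.01, 0], -0.012],
    [[0, -0.01, 0], -0.012],
  ],
)

```text
time: 39.6
tool_pos: [0.4989, 0.1467, 0.0425]
tool_rot: [0.544, 3.093, 0.002]
ft_force: [3.3, -2.4, -2.7]
gripper_width: 0.0254
gripper_force: 59.3
```

>>> carry_out(
  motion=[
    [[0, 0, 0], 0],
    [[0, 0, 0], 0],
    [[0, 0, 0], 0],
  ],
  hand=0.3,
)

```text
time: 39.98
tool_pos: [0.4976, 0.147, 0.0426]
tool_rot: [-0.542, -3.094, -0.001]
ft_force: [-0.9, 0.2, 1.2]
gripper_width: 0.0555
gripper_force: 0.0
```

>>> carry_out(
  motion=[
    [[0, 0, -0.4], 0],
    [[0, 0, -0.75], 0],
    [[0, 0, -0.75], 0],
  ],
)

```text
time: 40.35
tool_pos: [0.4993, 0.1482, 0.1355]
tool_rot: [0.541, 3.09, 0.006]
ft_force: [-0.2, -0.3, 0.3]
gripper_width: 0.0552
gripper_force: 0.0
```

```bash
python3 -c "
from h import *
go(.564,-.0755,.13)"
```

```text
t 40.35 pos [0.4993 0.1482 0.1355] yaw x 160.1 tilt [ 0.0052  0.0033 -1.    ] q7 -0.21 w 0.055205684298550786 
F [-0.18 -0.34  0.31] T [-0.01   0.011 -0.011] shift [-1.14  -1.57   0.042]
```

Run:
```python
from h import *
s=capture('side')
cv2.imwrite('pics/f.png',s['img'][:,:,::-1])
```

```text
(no output)
```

View pics/f.png

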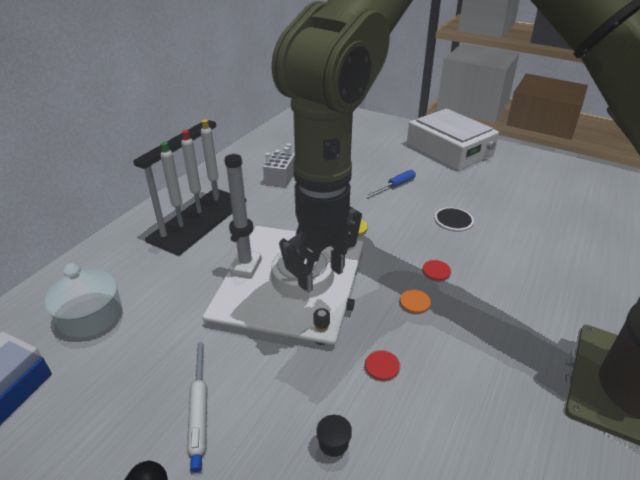

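The stand, the column, the bystanders and the part of the stage in view (302,262) are where they were, and the gripper is clear above the left knob (321,317). Handing in.

```bash
python3 -c "
from bench import *
print(hand_in())"
```

```text
the job is handed in; nothing more can be done
None
```

I turned both thumbscrews down until their feet carry load, released them and handed the job in at about 40 s; the result came back without a verdict. I estimate 8–9 N on each screw foot, from the turn past touch and how turning torque changed with push. The stated 0.014 N m per N would give only about 4 N, just under half an even share. The middle and rear feet were not measured. The final picture shows the stand and loose things unmoved; the gripper partly hid the dish.

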